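Load the second slotted weight on a dead-weight glue press

TASK

The plate under the press needs the second weight while its epoxy sets: slide the slotted weight with the upright lug along the ledge, without lifting it off, onto the stem until it drops fully home flat on the first weight. Then turn it about the stem until its slot is on the opposite side from the first weight's slot, leaving the first weight as it lies and the glue bottle and the jar beside the press undisturbed.

Things in the scene. Friction and masses are not known exactly. Their poses are not given: they have to be found in the camera images.
- press: small steel dead-weight press fixed to the bench, base 345 x 200 mm. Origin: on the axis of its vertical stem, at bench level. x runs along the loading ledge toward the stem (the way a weight is pushed on), z up. Stem 12 mm thick; columns at y = -86 and +86 mm end 128 mm above the bench
- ledge_end (a point): middle of the ledge's top edge nearest the stem, 49 mm from the stem's axis. The ledge is a flat steel plate 119 mm above the bench, 186 mm long, open at its outer end, slippery (friction about 0.2). Fences on both sides (inner faces 100 mm apart, tops 129 mm above the bench) run along it and past the stem to a cross stop of the same height 51 mm beyond the stem's axis
- knob (a point): top centre of the fixed black knob on the stem, 170 mm above the bench; knob 26 mm across and 18 mm tall, so weights go on only from the side
- stem (a point): point on the stem's axis, 121 mm above the bench, where the centre of the second weight belongs. The first weight's top is 5 mm below the ledge, so a weight pushed fully home drops 5 mm off the ledge's end (its top then 128 mm above the bench) and is held between ledge end, fences and cross stop, with 2 to 3 mm of play, free to turn
- weight_centre (a point): centre, half-way up, of the loose slotted weight: dark steel disc 96 mm across, 14 mm thick, 0.65 to 0.95 kg, on the ledge between the fences, slot pointing only roughly toward the stem. +x points out through its slot's mouth, z up. Slot 18 mm wide, mouth flared to 26 mm; it ends 9 mm past the centre, so the stem sits at the centre when home
- weight_slot (a point): middle of the loose weight's slot mouth, at the rim, 48 mm from its centre along its +x axis
- weight_lug (a point): centre of the upright lug on the loose weight, 36 mm from the centre along its -x axis, opposite the slot: a block 14 mm thick radially, 30 mm across, 24 mm tall above the disc, to push the weight by
- first_centre (a point): centre, half-way up, of the first weight, already on the pan round the stem: the same slotted disc without a lug, top 114 mm above the bench. +x points from the stem out through its slot's mouth, at most 2.0 rad either side of the press's +x axis. It turns about the stem, but stiffly (about 0.5 N m)
- first_slot (a point): middle of the first weight's slot mouth, at the rim, 48 mm from the stem's axis
- glue_mid (a point): loose small glue bottle, 48 mm across and 131 mm tall, standing on the bench beside the press; point on its axis 50 mm up
- jar_mid (a point): loose glass jar with a teal lid, 60 mm across and 109 mm tall, standing on the bench beside the press; point on its axis 55 mm up
Mind the look-alikes: they are no part of the job. What is shaped like the part that bears weight_centre but blue or pink is not meant.

How it is judged:
On the way:
1. the weight is home round the stem, dropped flat on the first weight (horizontal distance between weight_centre and stem below 0.006 m and z of weight_centre in the frame of press below 0.1226 m and angle between weight_centre's own z axis and vertical below 0.03 rad), for 0.2 s.
At the end, for the whole second after the job is handed in: The weight lies flat on the first weight (under 1.6 mm above its seat, tilt under 0.03 rad), centred within 6 mm of the stem, its slot opposite the first weight's slot within 29 degrees; the first weight's slot moved under 15 mm, bottle and jar under 30 mm (all of step 1 and x of weight_slot in the frame of first_centre below -0.042 m and distance of first_slot from where it was at the start of the episode below 0.015 m and distance of each of glue_mid, jar_mid from where it was at the start of the episode below 0.03 m); the robot touches nothing.
It fails at once if the weight is lifted more than 20 mm off the ledge (z of weight_centre in the frame of press above 0.146 m).
It also fails if it takes over 72 s, if anything falls off the work surface, if the arm or the gripper's body presses on something with over 40 N, if the wrist force passes 120 N, or if a joint passes its speed limit or range.

ROBOT

A 6-joint arm with a two-finger parallel gripper is mounted at the origin on a cart in front of the work surface, level with it; the furniture and walls round the work are solid. World frame = base frame: x ahead of the robot, y to its left, z up, the work surface at z = 0. Lengths are in m, angles in rad, forces in N, time in s.
With the tool pointing down it reaches from about 0.3 to 0.875 m from the base axis. Payload 6.4 kg.
Tool frame: the origin (TCP) lies at the very end of the fingers, on their centre line; the grasp point (between the pads) lies hold_point_z behind it (hold_point_z is the distance from the TCP to the grasp point, in m); z points along the fingers, y is the line along which they close (so a half turn about z gives the same grasp; the last joint's range is limited). The gripper opens to 85 mm and grips with 20 to 120 N. Pads are 22 mm wide; open, the fingers measure 114 mm over their backs; the gripper's body (76 mm by 85 mm) begins 54 mm behind the grasp point. The pads swing forward as they close: fully open they stand 13 mm farther back than shut.
Start: joints at [-1.366, 0.181, 1.607, -0, 1.354, -0.206], TCP at [0.23, -0.527, 0.231] pointing down, gripper open.
Joint ranges: [-2.99, 2.99], [-0.89, 2.07], [0.3, 2.58], [-1.14, 4.28], [0, 2.63], [-3.12, 3.12]. Speed limits (rad/s): [2.57, 2.57, 3.01, 3.14, 3.14, 3.14].

INTERFACE

Orientations are given as a unit quaternion [w, x, y, z].
In Python, from plant import get_obs, snapshot, finish_job, hold_point_z gives the robot as it stands.
- The arm moves only by the shell command python3 -m creep 'ROWS'. ROWS is JSON, a list of rows, each a list of 3 entries, a list of its own where there are three numbers: the finger opening in cm, from 0 to 8.54, then the shift along the world's x, y, z in cm, then the turn about the world's z in degrees. In form: [[hand, [dx, dy, dz], yaw], ...]. A call has 1 to 12 rows; each row shifts and turns the commanded pose from where the row before left it; what a row does not reach is not made up. A row lasts 1/8 s, in which the tool goes at most 62.5 mm and 10.7 degrees, less where a joint would pass 70% of its speed; a pose out of reach is approached as far as the arm can. A call is refused whole if a number of a shift passes 6.25 or a number of a turn 10.7, either way. A call with a gripper value outside its range is refused whole. The fingers move at their own pace and stop on an object; the grip force is fixed at half the most. Time passes only in rows, so rows that do not move let the fingers close. It gives the time, the measured TCP pose, the force, the opening and the grip force at its end, in the units of the state.
- get_obs(): the state, without advancing time (a new reading comes with each control period).
- snapshot(name): name is "scene" or "top"; returns a dict with "img" (480x640x3 uint8, red, green, blue), "camera_matrix" (3x3 intrinsics, pixels), "R" (3x3) and "t" (3): a world point X has camera coordinates R X + t. Camera axes: x right, y down, z forward; pixel columns grow to the right and rows downward; lengths in m; the calibration is good to about 2 mm. A picture is of the moment at which its call begins. There is no depth.
- finish_job(): hands the job in; it is judged then, once.
The state is a dict: "time": time; "joints": joint angles; "qvel": joint speeds; "tau": joint torques, N m; "tcp_pos": TCP position; "tcp_rot": TCP orientation; "wrist_force": force on the tool from outside, world axes, zero at the start; "moment": the same for the moment, N m; "grip_width": opening from 0.0 (shut) to 1.0 (fully open); "grasp_force": force on a finger pad.
Only numpy, scipy, OpenCV 4.12 (cv2) and the standard library are available. Lean on these libraries where they do the work, as an engineer would, in place of code of your own. Each camera call takes 0.05 s, during which the arm holds its last target. There are 200 camera calls.

## Working session

There is one attempt and no reset: what is moved stays moved. The work goes in short steps, Python scripts to look and compute and a shell command to move; the robot and the scene stay as the last step left them, time stands still between calls to the robot, and variables do not carry over. Pictures are saved under pics/ and viewed, at most 10 in all, crops included, and the job is handed in when it is done.

```bash
mkdir -p pics
cat > h.py <<'E'
import numpy as np, cv2
from plant import get_obs, snapshot, finish_job, hold_point_z
def save(cam,name):
    s=snapshot(cam); cv2.imwrite(f'pics/{name}.png',s['img'][:,:,::-1]); np.savez(f'pics/{name}.npz',**s); return s
def ray(s,u,v,z):
    K,R,t=s['camera_matrix'],s['R'],s['t']
    d=R.T@np.linalg.inv(K)@np.array([u,v,1.]); c=-R.T@t
    return c+d*(z-c[2])/d[2]
def proj(s,X):
    p=s['K'] if 'K' in s else s['camera_matrix']; q=p@(s['R']@np.array(X)+s['t']); return q[:2]/q[2]
E
python3 - <<'E'
from h import *
a=save('scene','s0');b=save('top','t0')
for s in (a,b): print(-s['R'].T@s['t'],s['camera_matrix'][0,0])
o=get_obs();print(o,hold_point_z)
E
```

```text
[0.32293073 0.6033978  0.6823528 ] 447.6818014487174
[0.49974513 0.0280757  0.96948502] 502.7072735368474
{'time': 0.1, 'joints': array([-1.36631208e+00,  1.81470206e-01,  1.60788472e+00, -6.47094297e-06,
        1.35380747e+00, -2.06320409e-01]), 'qvel': array([ 0.00028669, -0.00124516, -0.00319445, -0.00125518,  0.00188828,
        0.00058802]), 'tau': array([ 2.07049311e-04, -4.45880413e+01, -3.52239954e+01, -4.52196036e-04,
        4.08064574e-03, -2.48776360e-05]), 'tcp_pos': array([ 0.22952687, -0.52667064,  0.23048356]), 'tcp_rot': array([-7.84876970e-04,  9.78978560e-01,  2.03961670e-01, -2.43847378e-06]), 'wrist_force': array([0.33694096, 0.29977011, 0.02089101]), 'moment': array([ 0.02005123,  0.0560469 , -0.02566414]), 'grasp_force': 0.0, 'grip_width': 1.0012534556172346} 0.0187
```

View pics/s0.png

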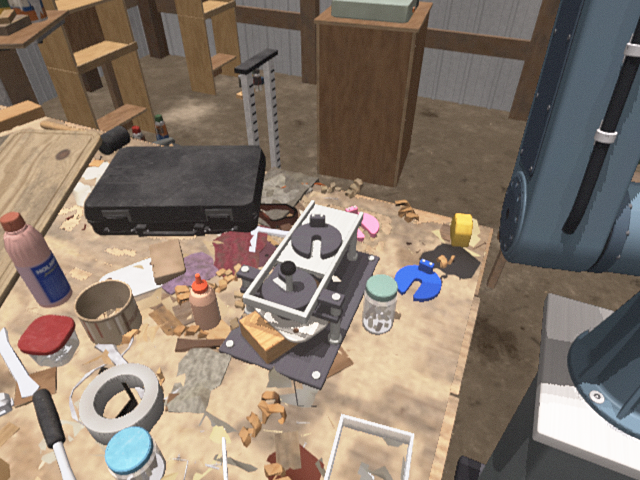

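View pics/t0.png

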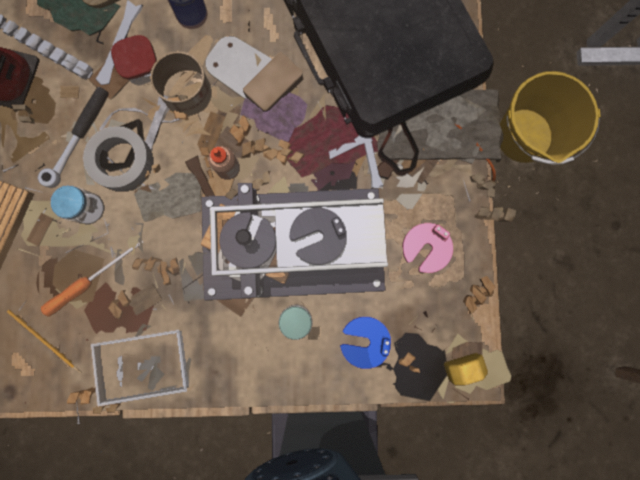

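Both views show the press. In top, the dark disc with a lug on the ledge is at about (318,236), and the first weight is round the stem at (247,240) with the knob at (243,237). The candidates are dark (318,236), blue (366,342), pink (428,248) and the lugless first weight (247,240). I choose the dark one with the lug on the ledge. One close crop to check.

Run:
```python
import cv2
i=cv2.imread('pics/t0.png')[180:310,190:400]
i=cv2.resize(i,None,fx=3.8,fy=3.8,interpolation=cv2.INTER_CUBIC)
cv2.imwrite('pics/c0.png',i)
```

```text
(no output)
```

View pics/c0.png

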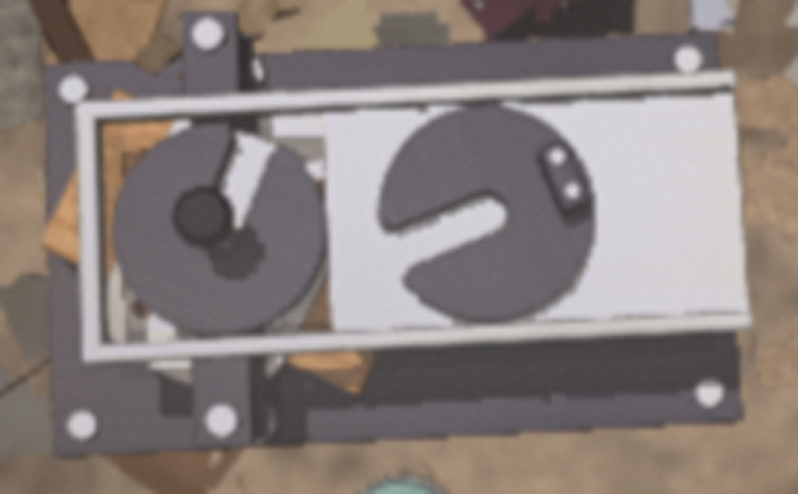

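The crop confirms it: a dark steel weight with its lug at (567,180), disc centre (487,212), slot pointing left and down. The first weight's slot mouth is at about (255,145) and the knob at (202,213). Next I'll compute positions.

```bash
cat > m.py <<'E'
from h import *
s=dict(np.load('pics/t0.npz')); g=cv2.cvtColor(s['img'],cv2.COLOR_RGB2GRAY)
cr=lambda x,y:(190+(x+.5)/3.8-.5,180+(y+.5)/3.8-.5)
# disc
m=(g<150).astype(np.uint8); roi=np.zeros_like(m); roi[203:270,284:352]=1
n,l,st,c=cv2.connectedComponentsWithStats(m*roi)
k=1+np.argmax(st[1:,4]); cnt=max(cv2.findContours((l==k).astype(np.uint8),0,1)[0],key=len)
(cx,cy),r=cv2.minEnclosingCircle(cnt); print('disc px',cx,cy,r,st[k])
W=lambda p,z:ray(s,*p,z)
C=W((cx,cy),.133); print('disc C',C,'r',np.linalg.norm(W((cx+r,cy),.133)-C))
knob=W(cr(202,213),.170); print('knob',knob)
# fences: inner corners z=.129; far-left top outer corner etc
P={n:W(cr(*p),.129) for n,p in dict(tl=(78,105),bl=(85,360),tr=(735,72),br=(748,327)).items()}
for n,p in P.items(): print(n,p)
ang=lambda v:np.degrees(np.arctan2(v[1],v[0]))
print('press ang',ang(P['tl']-P['tr']),ang(P['bl']-P['br']))
L=W(cr(560,176),.157); mth=W(cr(392,253),.133); e=W(cr(495,212),.133)
print('lug',L,'d',np.linalg.norm((L-C)[:2]),'slot ang by lug',ang(C-L),'by mouth',ang(mth-C),np.linalg.norm(mth-C))
f=W(cr(255,142),.114);print('first ang',ang(f-knob),np.linalg.norm((f-knob)[:2]))
le=[W(cr(*p),.119) for p in((325,137),(332,328))];print('ledge end',le, 'dist', ((le[0]+le[1])/2-knob)[:2])
t=dict(np.load('pics/s0.npz'))
print('scene proj knob',proj(t,knob),'C',proj(t,C),'L',proj(t,L))
print(((le[0]+le[1])/2))
E
python3 m.py
python3 - <<'E'
import cv2
i=cv2.imread('pics/s0.png')[195:345,230:390]
cv2.imwrite('pics/c1.png',cv2.resize(i,None,fx=4,fy=4,interpolation=cv2.INTER_CUBIC))
E
```

```text
disc px 318.4354248046875 226.39102172851562 39.519832611083984 [ 284  204   68   62 2459]
disc C [0.60587956 0.01728499 0.133     ] r 0.06637444363974355
knob [0.58859829 0.13877187 0.17      ]
tl [0.64247645 0.19919168 0.129     ]
bl [0.52952783 0.19568183 0.129     ]
tr [ 0.65188663 -0.09358926  0.129     ]
br [ 0.53788718 -0.09523633  0.129     ]
press ang 91.84089125697945 91.64590529363038
lug [ 0.60297193 -0.01268265  0.157     ] d 0.030108363361827834 slot ang by lug 84.45818783036889 by mouth 126.76835183296419 0.05426978143714213
first ang -23.12285762405079 0.04131822939199326
ledge end [array([0.62752157, 0.09059555, 0.119     ]), array([0.54174863, 0.08842523, 0.119     ])] dist [-0.00396319 -0.04926148]
scene proj knob [287.20244701 262.42979202] C [309.26267541 233.40468809] L [317.09997098 214.98100558]
[0.5846351  0.08951039 0.119     ]
```

View pics/c1.png

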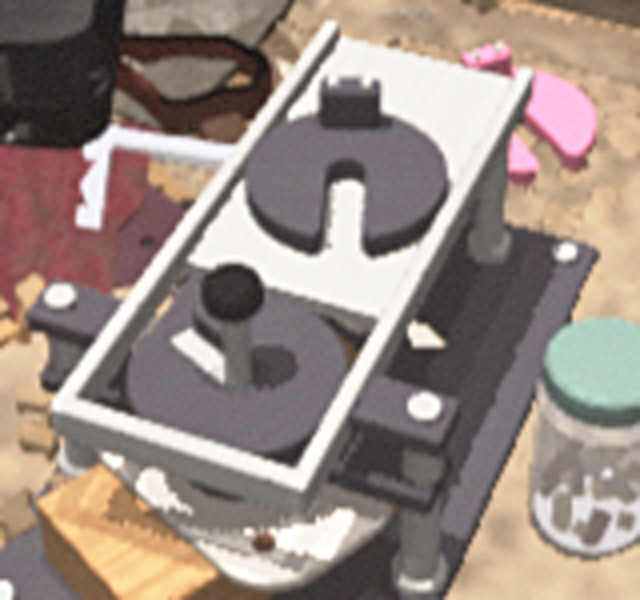

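```bash
cat > m2.py <<'E'
from h import *
s=dict(np.load('pics/t0.npz'))
cr=lambda x,y:(190+(x+.5)/3.8-.5,180+(y+.5)/3.8-.5)
W=lambda p,z:ray(s,*cr(*p),z)
ang=lambda v:np.degrees(np.arctan2(v[1],v[0]))
C=W((487.5,212.5),.133);print('C',C,'r',np.linalg.norm(W((597,212.5),.133)-C))
L=W((560,176),.157);mth=W((391,253),.133);e=W((497,208),.133)
print('L',L,np.linalg.norm((L-C)[:2]),'ang',ang((C-L)[:2]),ang(mth-C),np.linalg.norm(mth-C))
for a,b in(((545,150),(572,213)),((560,142),(586,205))):
    print('lug edge dir',ang(W(b,.157)-W(a,.157)),np.linalg.norm(W(b,.157)-W(a,.157)))
print('slot sides',[ang(W(a,.133)-W(b,.133)) for a,b in(((400,232),(480,198)),((425,268),(495,228)))])
t=dict(np.load('pics/s0.npz'))
for n,p in(('lugtop',(350,83)),('knob',(232,278))):
    u=(230+(p[0]+.5)/4-.5,195+(p[1]+.5)/4-.5); print(n,ray(t,*u,.157 if n=='lugtop' else .17))
kt=W((202,213),.17); print(kt)
for z,n,p in((.133,'C scene',(346,182)),):
    u=(230+(p[0]+.5)/4-.5,195+(p[1]+.5)/4-.5); print(n,ray(t,*u,z))
E
python3 m2.py
```

```text
C [0.5904431  0.01846879 0.133     ] r 0.048275168986866145
L [ 0.60297193 -0.01268265  0.157     ] 0.03357653470021743 ang 111.90954644906184 111.74158455649132 0.046000532802742015
lug edge dir -158.3391888632743 0.029533896568117564
lug edge dir -159.16157359450654 0.029391608518990073
slot sides [np.float64(112.03040615298029), np.float64(118.70135081614956)]
lugtop [ 0.6024238 -0.011585   0.157    ]
knob [0.58613037 0.14205611 0.17      ]
[0.58859829 0.13877187 0.17      ]
C scene [0.58592191 0.02968576 0.133     ]
```

```bash
python3 -m creep '[[5,[3.1,4.3,0],7.4],[5,[3.1,4.3,0],7.4],[5,[3.1,4.3,0],7.4],[5,[3.1,4.3,0],7.4],[5,[3.1,4.3,0],7.4],[5,[3.1,4.3,0],7.4],[5,[3.1,4.3,0],7.4],[5,[3.1,4.3,0],7.4],[5,[3.1,4.3,0],7.4],[5,[3.1,4.3,0],7.4],[5,[3.1,4.3,0],7.4],[5,[3.1,4.3,0],7.4]]'; python3 -m creep '[[5,[0,0,0],0],[5,[0,0,0],0]]'
```

```text
time: 1.6
tcp_pos: [0.6023, -0.0096, 0.2309]
tcp_rot: [-0.0, 0.555, 0.832, -0.0]
wrist_force: [0.3, -0.3, 0.3]
grip_width: 0.586
grasp_force: 0.0
time: 1.85
tcp_pos: [0.6011, -0.0111, 0.2306]
tcp_rot: [-0.001, 0.557, 0.831, -0.0]
wrist_force: [0.3, 0.4, -0.4]
grip_width: 0.584
grasp_force: 0.0
```

```bash
python3 -m creep '[[5,[0.2,-0.2,-3],0],[5,[0,0,-3],0],[5,[0,0,-2],0],[5,[0,0,-1],0],[5,[0,0,0],0],[5,[0,0,0],0]]'; python3 -c "
from h import *
s=save('scene','s1');t=save('top','t1')
a=cv2.resize(s['img'][170:320,240:400],None,fx=4,fy=4)[:,:,::-1]
b=cv2.resize(t['img'][190:290,190:390],None,fx=4,fy=4)[:,:,::-1]
cv2.imwrite('pics/c2.png',a)"
```

```text
time: 2.6
tcp_pos: [0.6044, -0.0134, 0.1425]
tcp_rot: [0.001, 0.557, 0.831, 0.0]
wrist_force: [0.3, -0.8, 0.2]
grip_width: 0.584
grasp_force: 0.0
```

View pics/c2.png

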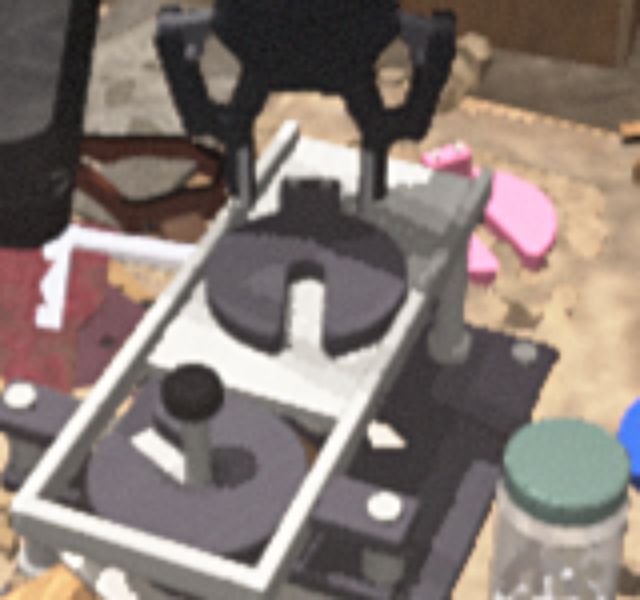

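The crop shows the lug at (312,200) between the open fingers at (245,185) and (372,175), centred. Lower slightly and close.

```bash
python3 -m creep '[[5,[0,0,-0.2],0],[3.4,[0,0,0],0],[2.6,[0,0,0],0],[2.6,[0,0,0],0],[2.6,[0,0,0],0],[2.6,[0,0,0],0]]'
```

```text
time: 3.45
tcp_pos: [0.6038, -0.0131, 0.1395]
tcp_rot: [0.0, 0.557, 0.831, 0.0]
wrist_force: [-0.7, 0.2, 3.5]
grip_width: 0.331
grasp_force: 60.4
```

```bash
python3 -m creep '[[2.6,[-0.3,-0.1,0],-5],[2.6,[-0.3,-0.1,0],-5],[2.6,[-0.3,-0.1,0],-5],[2.6,[-0.25,0,0],-5.5],[2.6,[0,0,0],0],[2.6,[0,0,0],0]]'; python3 -c "
from h import *
t=save('top','t2');s=save('scene','s2')
b=cv2.resize(t['img'][190:290,190:390],None,fx=4,fy=4)[:,:,::-1]
cv2.imwrite('pics/c3.png',b)"
```

```text
time: 4.2
tcp_pos: [0.5924, -0.0163, 0.1396]
tcp_rot: [0.0, 0.695, 0.719, 0.0]
wrist_force: [-1.1, 0.1, 4.3]
grip_width: 0.335
grasp_force: 60.6
```

View pics/c3.png

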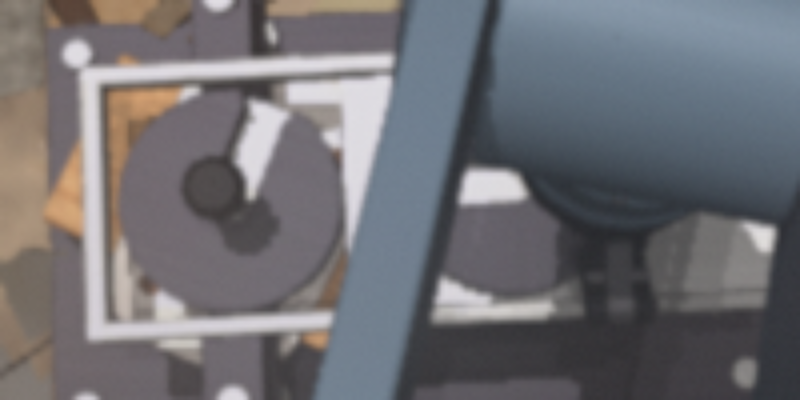

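```bash
python3 -m creep '[[2.6,[0,1,0],0],[2.6,[-0.1,1,0],0],[2.6,[0,1,0],0],[2.6,[-0.1,1,0],0],[2.6,[0,1,0],0],[2.6,[0,0,0],0]]'; python3 -m creep '[[2.6,[0,1,0],0],[2.6,[-0.1,1,0],0],[2.6,[0,1,0],0],[2.6,[0,1,0],0],[2.6,[0,0,0],0]]'; python3 -c "
from h import *
s=save('scene','s3')
cv2.imwrite('pics/c4.png',cv2.resize(s['img'][190:340,220:380],None,fx=4,fy=4)[:,:,::-1])"
```

```text
time: 5.05
tcp_pos: [0.5901, 0.036, 0.1395]
tcp_rot: [-0.0, 0.695, 0.719, 0.001]
wrist_force: [0.4, 3.1, 5.5]
grip_width: 0.331
grasp_force: 60.8
time: 5.68
tcp_pos: [0.5891, 0.0759, 0.1396]
tcp_rot: [-0.0, 0.695, 0.719, 0.001]
wrist_force: [0.5, 2.8, 5.8]
grip_width: 0.333
grasp_force: 60.7
```

View pics/c4.png

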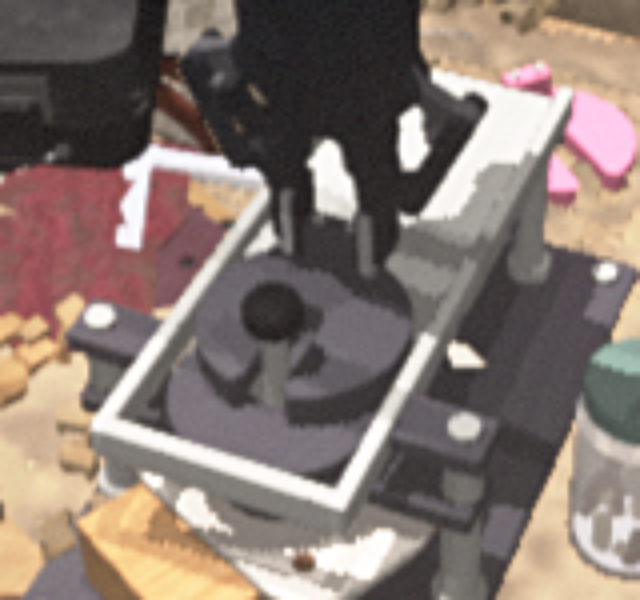

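The crop shows the stem (270,370) inside the slot mouth and no contact force. Go on slowly to the stop.

```bash
python3 -m creep '[[2.6,[0,0.7,0],0],[2.6,[-0.1,0.7,0],0],[2.6,[0,0.7,0],0],[2.6,[0,0.2,0],0],[2.6,[0,0,0],0]]'; python3 -m creep '[[2.6,[0,0.2,0],0],[2.6,[0,0,0],0]]';python3 -m creep '[[2.6,[0,0.2,0],0],[2.6,[0,0,0],0]]'
```

```text
time: 6.35
tcp_pos: [0.5878, 0.0977, 0.139]
tcp_rot: [-0.001, 0.696, 0.719, 0.0]
wrist_force: [-0.8, 2.2, 3.1]
grip_width: 0.334
grasp_force: 60.8
time: 6.6
tcp_pos: [0.5879, 0.0988, 0.139]
tcp_rot: [-0.0, 0.696, 0.718, -0.0]
wrist_force: [-0.4, 0.2, 2.8]
grip_width: 0.331
grasp_force: 60.6
time: 6.85
tcp_pos: [0.5879, 0.1009, 0.1389]
tcp_rot: [-0.0, 0.696, 0.718, -0.0]
wrist_force: [1.1, 0.5, 0.2]
grip_width: 0.334
grasp_force: 60.4
```

```bash
for i in 1 2 3; do :; done; python3 -m creep '[[2.6,[0,0.2,0],0],[2.6,[0,0,0],0]]';python3 -m creep '[[2.6,[0,0.1,0],0],[2.6,[0,0,0],0]]';python3 -m creep '[[2.6,[0,0.1,0],0],[2.6,[0,0,0],0]]'
```

```text
time: 7.1
tcp_pos: [0.5877, 0.1031, 0.1388]
tcp_rot: [-0.0, 0.696, 0.718, -0.0]
wrist_force: [-0.1, -0.2, -1.9]
grip_width: 0.334
grasp_force: 60.2
time: 7.35
tcp_pos: [0.5875, 0.1042, 0.1385]
tcp_rot: [-0.001, 0.696, 0.718, -0.0]
wrist_force: [-0.4, 0.1, -5.3]
grip_width: 0.333
grasp_force: 59.8
time: 7.6
tcp_pos: [0.5876, 0.105, 0.1387]
tcp_rot: [-0.001, 0.696, 0.718, -0.0]
wrist_force: [-0.6, 0.6, -6.8]
grip_width: 0.334
grasp_force: 59.6
```

The wrist now carries the weight (-6.8 N), so it is off the ledge end. Lower it.

```bash
python3 -m creep '[[2.6,[0,0.05,-0.15],0],[2.6,[0,0,0],0]]';python3 -m creep '[[2.6,[0,0,-0.15],0],[2.6,[0,0,0],0]]'; python3 -m creep '[[2.6,[0,0,-0.15],0],[2.6,[0,0,0],0]]'
```

```text
time: 7.85
tcp_pos: [0.5881, 0.1055, 0.1378]
tcp_rot: [-0.0, 0.696, 0.718, 0.0]
wrist_force: [-1.3, 0.6, -4.2]
grip_width: 0.335
grasp_force: 59.8
time: 8.1
tcp_pos: [0.5885, 0.1053, 0.1366]
tcp_rot: [0.0, 0.696, 0.718, 0.0]
wrist_force: [-0.5, -0.3, -2.7]
grip_width: 0.331
grasp_force: 60.0
time: 8.35
tcp_pos: [0.5886, 0.1052, 0.135]
tcp_rot: [0.0, 0.696, 0.718, 0.0]
wrist_force: [0.9, -0.5, -1.4]
grip_width: 0.324
grasp_force: 59.9
```

```bash
python3 -m creep '[[4,[0,0,0],0],[4,[0,0,0],0],[4,[0,0,0],0],[4,[0,0,0],0]]'; python3 -c "
from h import *
s=save('scene','s4')
cv2.imwrite('pics/c5.png',cv2.resize(s['img'][200:330,230:370],None,fx=4.5,fy=4.5)[:,:,::-1])"
```

```text
time: 8.85
tcp_pos: [0.5882, 0.1054, 0.1349]
tcp_rot: [0.0, 0.696, 0.718, 0.0]
wrist_force: [0.1, -1.3, 0.3]
grip_width: 0.469
grasp_force: 0.0
```

View pics/c5.png

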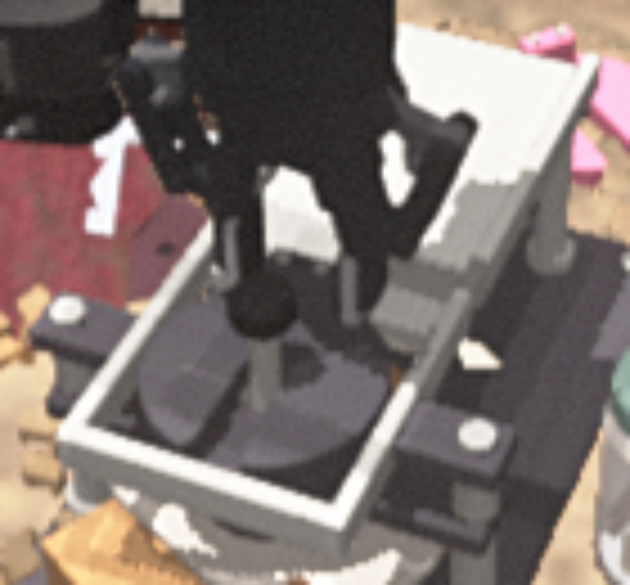

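The disc looks home and flat, just under the fence tops, with the stem at the slot's end. Now straddle the lug loosely and turn about the stem by about +65°.

```bash
python3 -m creep '[[3.2,[0,0,0],0],[3.2,[0,0,0],0],[3.2,[0.3,0,0],5],[3.2,[0.3,0.1,0],5],[3.2,[0.3,0.1,0],5],[3.2,[0.3,0.1,0],5],[3.2,[0.3,0.1,0],5],[3.2,[0.2,0.2,0],5],[3.2,[0,0,0],0]]'; python3 -m creep '[[3.2,[0.2,0.2,0],5],[3.2,[0.3,0.2,0],5],[3.2,[0.2,0.2,0],5],[3.2,[0.2,0.2,0],5],[3.2,[0,0,0],0]]'
```

```text
time: 10.02
tcp_pos: [0.6052, 0.1114, 0.1347]
tcp_rot: [-0.0, 0.486, 0.874, -0.0]
wrist_force: [-0.5, -0.1, -0.1]
grip_width: 0.372
grasp_force: 0.0
time: 10.65
tcp_pos: [0.6142, 0.1194, 0.1348]
tcp_rot: [0.0, 0.328, 0.945, 0.0]
wrist_force: [0.5, -0.0, 0.8]
grip_width: 0.374
grasp_force: 0.0
```

```bash
python3 -m creep '[[3.2,[0.2,0.2,0],5],[3.2,[0.2,0.3,0],5],[3.2,[0.1,0.2,0],5],[3.2,[0.1,0.3,0],5],[3.2,[0,0,0],0],[3.2,[0,0,0],0]]'; python3 -m creep '[[4.5,[0,0,0],0],[4.5,[0,0,0],0],[4.5,[0,0,0],0],[4.5,[0,0,3],0],[4.5,[0,0,5],0],[4.5,[0,0,5],0],[4.5,[0,-6,0],0],[4.5,[0,-6,0],0],[4.5,[-6,0,0],0],[4.5,[-6,0,0],0],[4.5,[0,-6,0],0],[4.5,[0,-6,0],0]]'; python3 -m creep '[[4.5,[0,-6,0],0],[4.5,[-3,-5,0],0],[4.5,[-3,-5,0],0],[4.5,[-3,-5,0],0],[4.5,[-3,-5,0],0],[4.5,[-3,-5,0],0],[4.5,[0,0,0],0]]'; python3 -c "
from h import *
t=save('top','t5');s=save('scene','s5')
a=cv2.resize(t['img'][180:310,190:350],None,fx=3.4,fy=3.4,interpolation=2)
b=cv2.resize(s['img'][200:330,230:330],None,fx=2.5,fy=3.4*130/130,interpolation=2)
cv2.imwrite('pics/c6.png',np.hstack([a,b])[:,:,::-1])"
```

```text
time: 11.4
tcp_pos: [0.6201, 0.1293, 0.1348]
tcp_rot: [0.0, 0.159, 0.987, 0.0]
wrist_force: [-0.5, -0.5, 0.2]
grip_width: 0.374
grasp_force: 0.0
time: 12.9
tcp_pos: [0.4995, -0.1113, 0.2654]
tcp_rot: [0.001, 0.157, 0.988, -0.0]
wrist_force: [0.5, -0.8, 0.3]
grip_width: 0.528
grasp_force: 0.0
time: 13.78
tcp_pos: [0.3477, -0.4238, 0.2647]
tcp_rot: [-0.0, 0.161, 0.987, -0.0]
wrist_force: [-0.1, 0.1, -0.1]
grip_width: 0.528
grasp_force: 0.0
```

View pics/c6.png

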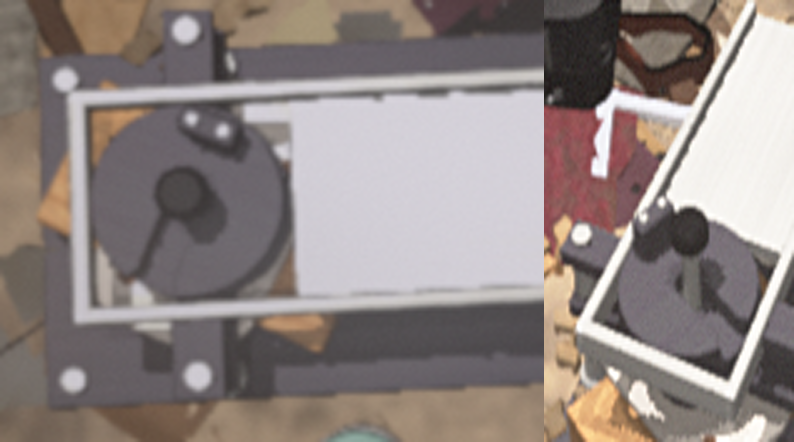

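The crop shows the disc inside the cage round the stem, centred at about (190,200), with its lug at (209,127) and its slot opening down and left. Numeric check next, including the bottle and jar shift.

Run:
```python
from h import *
s=dict(np.load('pics/t5.npz'));s0=dict(np.load('pics/t0.npz'))
cr=lambda x,y:(190+(x+.5)/3.4-.5,180+(y+.5)/3.4-.5)
W=lambda p,z:ray(s,*cr(*p),z)
ang=lambda v:np.degrees(np.arctan2(v[1],v[0]))
C=W((190,199.5),.128);k=W((180,192),.17);print('C',C,'r',np.linalg.norm(W((288,199.5),.128)-C),'knob',k)
L=W((207,124),.152);print('lug',ang(L-C),np.linalg.norm((L-C)[:2]),'rivets',ang(W((224,131),.152)-W((191,120),.152))-90+180, 'slot edge',ang(W((138,275),.128)-W((163,220),.128)))
d=cv2.absdiff(s['img'],s0['img']).max(2)
for n,(x,y) in dict(glue=(220,157),jar=(295,323)).items(): print(n,d[y-15:y+16,x-15:x+16].max())
a=dict(np.load('pics/s0.npz'))['img'];b=dict(np.load('pics/s5.npz'))['img'];e=cv2.absdiff(a,b).max(2)
print(e[280:325,190:215].max(),e[285:325,365:392].max())
```

```text
C [0.58871794 0.14001461 0.128     ] r 0.048321078318523246 knob [0.58790893 0.13909453 0.17      ]
lug -18.766063320240615 0.035804924830575194 rivets -19.668982324967402 slot edge 155.39681604824818
glue 18
jar 29
48 44
```

```bash
python3 -c "
from plant import *
print(finish_job())"
```

```text
the job is handed in; nothing more can be done
None
```

I handed the job in, and no verdict came back: by the camera check, the second weight sits about 1 mm off the stem's axis at its seat height, with its slot within about 5° of opposite the first weight's. The bottle and jar look unmoved. I could not see whether the first weight moved, because it is hidden under the second.

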